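Ring for the guest and present the red album

TASK

A guest across the counter has asked to see the red album: ring the counter bell by pushing its plunger right down and letting it spring back, then draw the red album up out of its rack, turn it and hold it up to the guest, above the tops of the other albums, right way up with the front cover facing straight across the counter (away from the robot) and leaning back about 45 degrees, like a book on a lectern. Finish while still holding it there, steady, in the gripper alone; leave the other albums and everything else on the counter where they are.

Things in the scene. Friction and masses are not known exactly. Their poses are not given: they have to be found in the camera images.
- album_red: Wanted album: RED card case (mm), 142 wide, 125 tall, 10 thick, 100 g; white disc on its front cover. Origin: middle of its bottom edge. Axes: x out of the front cover (thickness), y along the bottom edge away from the spine, z to the top edge. Starts upright in a rack slot, spine towards the robot, cover facing the robot's right (rack -y), top edge 137 above the counter.
- album_blue: Blue album of the same size and axes, standing in the rack in the same way. Leave it there.
- album_green: Green album, likewise. Leave it there.
- album_white: White album, likewise. Leave it there.
- rack: Fixed pale wooden rack: (mm) base board 150 (x) by 276 (y) by 12 and eleven slats, tops at 57, making ten slots along its x, 13 wide, 25 apart. Four slots (y = -112.5, -37.5, 37.5, 112.5) hold albums in any order; the two slots between neighbours are empty. Albums stand on the board, 12 above the counter, and rise 80 above the slats. Origin: centre of its underside; y across the slots.
- bell_top (a point): Top of the counter bell's brass plunger head (16 mm across), at 66 mm above the counter when up; it goes straight down 7 mm to its stop (top at 59 mm). This point moves with the head. The bell is fixed: chromed dome on a round black base 85 mm across, dome top at 51 mm.
- bell_plunger (a joint): Travel of the bell's plunger in m: 0 up, 0.007 fully down at its stop. A spring brings it back; it takes about 1.5 N to start and 3.6 N to hold at the stop.
- counter: The fixed black counter, top at z = 0; its axes are the robot base's: x towards the guest, who sits beyond the far edge, y to the robot's left.
- cup: White coffee cup on its saucer (one piece), 120 mm across, 70 mm high. Stands or lies on the counter; not needed for the job, leave it where it is.
- sugar_jar: Blue jar with a steel lid, 72 mm across, 95 mm high. Stands or lies on the counter; not needed for the job, leave it where it is.
- remote: Silver remote control with black keys, 150 by 45 by 16 mm, on the robot's left. Stands or lies on the counter; not needed for the job, leave it where it is.
- headphones: Headphones lying on the counter, about 200 by 190 mm, 75 mm high; origin between the ear cups. Stands or lies on the counter; not needed for the job, leave it where it is.
Things that resemble listed ones, but are neither listed nor needed, are in the scene too. There is more than one size of the album_red; the job needs the largest.

How it is judged:
On the way, in this order (a step that is already met when the one before it is completed fails the run):
1. the bell's plunger is pushed down to its stop (value of joint bell_plunger above 0.0062 m), for 0.05 s.
2. the bell's plunger has sprung back up (value of joint bell_plunger below 0.0015 m), for 0.05 s.
3. the red album is drawn up, held in the fingers, its bottom edge clear above the rack's slats (height (world z) of album_red above 0.065 m and contact force between the fingers and album_red above 0.5 N and contact force between album_red and rack below 0.05 N), for 0.1 s.
At the end, for the whole second after the job is handed in: Held still in the gripper, touching nothing else; middle of bottom edge over 140 mm above the counter; right way up, leaning back 30 to 60 degrees, cover to the guest's side (remote on the album's +y side or bell on its -y), bottom edge within 25 degrees of the counter's y; plunger up (height (world z) of album_red above 0.14 m and angle between album_red's own z axis and vertical between 0.523 and 1.05 rad and angle between album_red's own x axis and vertical between 0.523 and 1.05 rad and angle between the y axis of album_red and the y axis of counter, either way round below 0.44 rad and (y of remote in the frame of album_red above 0.1 m or y of bell_top in the frame of album_red below -0.1 m) and contact force between the fingers and album_red above 0.5 N and linear speed of album_red below 0.03 m/s and angular speed of album_red below 0.3 rad/s and value of joint bell_plunger below 0.0015 m and contact force between album_red and rack below 0.05 N and contact force between album_red and counter below 0.05 N and contact force between album_red and bell below 0.05 N and contact force between album_red and album_blue below 0.05 N and contact force between album_red and album_green below 0.05 N and contact force between album_red and album_white below 0.05 N and contact force between album_red and cup below 0.05 N and contact force between album_red and sugar_jar below 0.05 N and contact force between album_red and remote below 0.05 N and contact force between album_red and headphones below 0.05 N); the arm keeps its last pose, push and grip.
It fails at once if another album is shifted by more than 15 mm (distance of any of album_blue, album_green, album_white from where it was at the start of the episode above 0.015 m).
It fails at once if another album is pulled askew in its slot (over 10 degrees) (angle between any of album_blue, album_green, album_white's own z axis and vertical above 0.175 rad).
It fails at once if something else on the counter is shifted by more than 20 mm (distance of any of cup, sugar_jar, remote, headphones from where it was at the start of the episode above 0.02 m).
It also fails if it takes over 45 s, if anything falls off the work surface, if the arm or the gripper's body presses on something with over 40 N, if the wrist force passes 120 N, or if a joint passes its speed limit or range.

ROBOT

A 7-joint arm with a two-finger parallel gripper is mounted at the origin on the work surface. World frame = base frame: x ahead of the robot, y to its left, z up, the work surface at z = 0. Lengths are in m, angles in rad, forces in N, time in s.
With the tool pointing down it reaches from about 0.425 to 0.825 m from the base axis. Payload 3.6 kg.
Tool frame: the origin (TCP) lies where the fingers leave the gripper's body, on its centre line; the fingertips stand 73 mm ahead of it and the grasp point (between the pads) lies 54 mm ahead of it; x points along the fingers, y is the direction in which the jaws open and shut, and the axes are right-handed (so a half turn about x gives the same grasp; the last joint's range is limited). The gripper opens to 85 mm and grips with 20 to 120 N. Pads are 22 mm wide; open, the fingers measure 114 mm over their backs; the gripper's body (76 mm by 85 mm) begins 54 mm behind the grasp point. The pads swing forward as they close: fully open they stand 13 mm farther back than shut.
Start: joints at [-1.361, 0.615, -0.013, 1.423, 0.008, 1.103, -0.04], TCP at [0.152, 0.632, 0.304] pointing down, gripper open.
Joint ranges: [-3.12, 3.12], [-0.3, 2.06], [-1.34, 1.32], [0.26, 2.42], [-1.36, 4.5], [0.01, 1.98], [-2.84, 2.84]. Speed limits (rad/s): [2.79, 2.79, 3.14, 3.14, 3.14, 3.14, 3.14].

INTERFACE

Orientations are given as a unit quaternion [x, y, z, w].
In Python, from station import arm, snapshot, camera_info, ticket gives the robot as it stands. Calls block until the motion is done:
- arm.movep(position, orientation): joint-space move of the TCP to a pose.
- arm.line_to(position, velocity=0.15, ori=None): straight line of the TCP; ori=None keeps the orientation; velocity is the mean speed in m/s.
- arm.move_j(angles): joint-space move.
- arm.move_gripper(opening, effort=None): opening from 0.0 (shut) to 1.0 (fully open); effort is the grip in N (None keeps the last); returns when the fingers have stopped.
- arm.pause(seconds).
- arm.ik(position, orientation): joint angles nearest the present ones, or None.
- snapshot(name): name is "side" or "top"; returns the picture (400x640x3 uint8, blue, green, red); there is no depth.
- camera_info(name): a dict with "fx", "fy", "cx", "cy" (pixels), "R" (3x3) and "t" (3): a world point X has camera coordinates R X + t. Camera axes: x right, y down, z forward; pixel columns grow to the right and rows downward; lengths in m; the calibration is good to about 2 mm. A picture is of the moment at which its call begins. camera_info takes no time and is no camera call.
A pose or a line that the arm cannot do raises arm.MotionError and nothing moves.
- ticket.finish_job(): hands the job in, once; it reports no verdict.
Readings, each from a call of its own:
- arm.read_time(): time.
- arm.read_joint_positions(): joint angles.
- arm.read_dq(): joint speeds.
- arm.read_effort(): joint torques, N m.
- arm.read_tool_pos(): TCP position.
- arm.read_eef_rot(): TCP orientation.
- arm.read_ft_force(): force on the tool from outside, world axes, zero at the start.
- arm.read_wrist_torque(): the same for the moment, N m.
- arm.read_opening(): opening from 0.0 (shut) to 1.0 (fully open).
Only numpy, scipy, OpenCV 4.12 (cv2) and the standard library are available. Lean on these libraries where they do the work, as an engineer would, in place of code of your own. Each camera call takes 0.05 s, during which the arm holds its last target. There are 200 camera calls.

## Working session

There is one attempt and no reset: what is moved stays moved. The work goes in short steps, each a Python script; the robot and the scene stay as the last script left them, time stands still between calls to the robot, and variables do not carry over. Pictures are saved under pics/ and viewed, about 8 in all and at most 12, crops included, and the job is handed in when it is done.

```bash
mkdir -p pics; python3 - <<'E'
from station import *
import cv2
for n in("side","top"):
    cv2.imwrite(f"pics/{n}0.png",snapshot(n)); print(n,camera_info(n))
print(arm.read_time(),arm.read_eef_rot(),arm.read_tool_pos())
E
```

```text
side {'fx': 405.87016413897, 'fy': 405.87016413897, 'cx': 314.85946104263087, 'cy': 200.04385698261484, 'R': array([[ 0.9849626 , -0.17270733, -0.00456685],
       [-0.11452506, -0.63289713, -0.76571877],
       [ 0.12935489,  0.75472737, -0.64315932]]), 't': array([-0.55265731,  0.11164899,  1.17402691])}
top {'fx': 469.16792256751086, 'fy': 469.16792256751086, 'cx': 313.9835001249313, 'cy': 198.36770397807865, 'R': array([[-2.05318425e-02, -9.99789193e-01, -1.15366849e-04],
       [-9.98705126e-01,  2.05149517e-02, -4.65532796e-02],
       [ 4.65458325e-02, -8.40607139e-04, -9.98915802e-01]]), 't': array([0.03330623, 0.56456609, 1.51366222])}
0.1 [ 0.08230359  0.70228743 -0.08394153  0.70211986] [0.1517057  0.63151234 0.30285432]
```

View pics/side0.png

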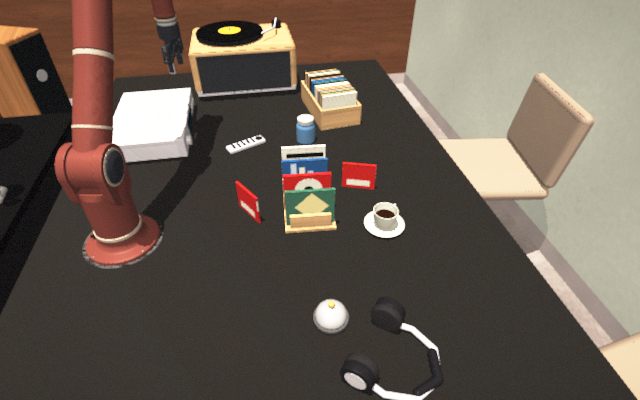

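View pics/top0.png

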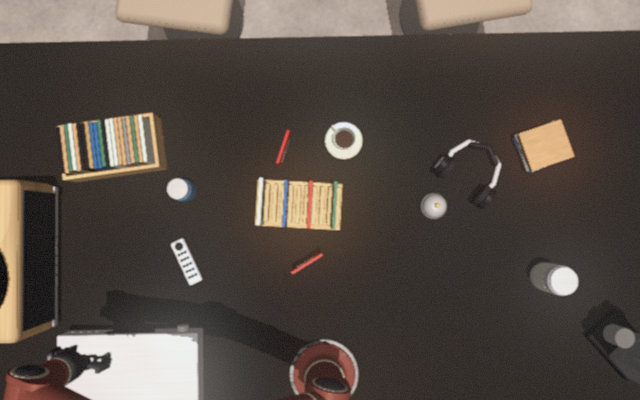

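Side: red album with a white disc at about (305,185), between the blue and green ones. Bell at (331,315). Top: rack spans (256–342, 178–230), with the red album at (310,204) and the bell at (434,206). The two other red cases, at (283,147) and (307,262), are decoys. Next I'll zoom in.

```bash
cat > h.py <<'E'
import numpy as np, cv2
from station import *
from scipy.spatial.transform import Rotation as Rn
def pix2w(n,u,v,z):
    c=camera_info(n);R=np.array(c['R']);t=np.array(c['t'])
    d=R.T@np.array([(u-c['cx'])/c['fx'],(v-c['cy'])/c['fy'],1]);o=-R.T@t
    return o+d*(z-o[2])/d[2]
def w2pix(n,X):
    c=camera_info(n);p=np.array(c['R'])@X+np.array(c['t']);return c['fx']*p[0]/p[2]+c['cx'],c['fy']*p[1]/p[2]+c['cy']
E
python3 - <<'E'
from h import *
im=cv2.imread('pics/top0.png'); 
a=cv2.resize(im[165:245,245:350],None,fx=7,fy=7,interpolation=cv2.INTER_CUBIC)
cv2.imwrite('pics/c.png',a)
h=cv2.cvtColor(im,cv2.COLOR_BGR2HSV).astype(int)
red=(((h[...,0]<8)|(h[...,0]>172))&(h[...,1]>130)&(h[...,2]>80)).astype(np.uint8)
n,l,s,c=cv2.connectedComponentsWithStats(red)
for i in range(1,n):
    if s[i,4]>40 and s[i,1]<300: print(s[i],c[i],cv2.minAreaRect(np.argwhere(l==i)[:,::-1].astype(np.float32)),pix2w('top',*c[i],.137))
# bell brass
y=((h[...,0]>12)&(h[...,0]<32)&(h[...,1]>90)); y[:, :415]=0;y[:,450:]=0;y[:190]=0;y[220:]=0
p=np.argwhere(y); print('bell',len(p),p.mean(0)[::-1],pix2w('top',*p.mean(0)[::-1],.066))
s=cv2.imread('pics/side0.png');hs=cv2.cvtColor(s,cv2.COLOR_BGR2HSV)
y=((hs[...,0]>12)&(hs[...,0]<32)&(hs[...,1]>90));m=np.zeros_like(y);m[295:315,320:345]=1;p=np.argwhere(y&m)
print('bell side',len(p),p.mean(0)[::-1],pix2w('side',*p.mean(0)[::-1],.066))
E
```

```text
[275 129  16  38 204] [282.56862745 147.07352941] ((283.0500183105469, 147.35000610351562), (6.640782356262207, 37.94732666015625), 18.434947967529297) [0.71559181 0.11303517 0.137     ]
[307 180   6  49 146] [309.26027397 203.0890411 ] ((309.4212951660156, 203.995849609375), (3.363765239715576, 48.196449279785156), 3.012787342071533) [0.54552723 0.03621338 0.137     ]
[291 252  32  23 154] [306.98701299 262.98701299] ((306.314697265625, 263.2088623046875), (5.138665199279785, 36.35414123535156), 57.528804779052734) [0.36763706 0.04653832 0.137     ]
bell 9 [437. 205.] [ 0.5338976  -0.36393398  0.066     ]
bell side 29 [331.20689655 304.34482759] [ 0.53355348 -0.37313304  0.066     ]
```

View pics/c.png

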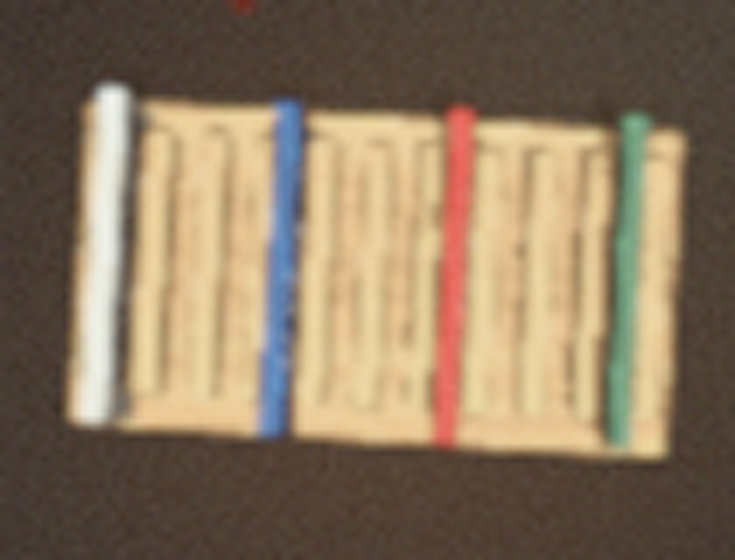

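Rack order from +y is white, blue, red, green. The top view shows the red edge running from (460,110) to (445,445) in the crop. The two bell estimates differ by 9 mm in y, so I'll compare crops from both cameras, and check IK at the same time.

```bash
python3 - <<'E'
from h import *
t=cv2.imread('pics/top0.png');s=cv2.imread('pics/side0.png')
a=[cv2.resize(x,None,fx=8,fy=8,interpolation=cv2.INTER_CUBIC) for x in(t[182:232,410:460],s[290:340,306:356])]
cv2.imwrite('pics/bell.png',np.hstack(a))
P=lambda u,v:pix2w('top',245+u/7,165+v/7,.137)
n,f=P(445,440),P(460,112);print('red',n,f,(n+f)/2,np.degrees(np.arctan2(*(f-n)[1::-1])))
# rack outline base corners at z .012: crop pts
for u,v in((85,103),(685,130),(665,457),(70,425)): print(pix2w('top',245+u/7,165+v/7,.012))
print([pix2w('top',u,206,.066).round(3) for u in (433,435,437)])
yaw=np.arctan2(*(f-n)[1::-1])
print(arm.read_joint_positions())
for sg in(1,-1):
    def M(x,y): return Rn.from_matrix(np.array([x,y,np.cross(x,y)]).T)
    D=M(np.array([0,0,-1.]),sg*np.array([0,1.,0]))
    g=Rn.from_euler('z',yaw)*D
    F=Rn.from_euler('y',-45,degrees=True)*Rn.from_euler('z',90,degrees=True)*D
    for nm,p,r in(('bell',[.534,-.37,.25],D),('g',[.545,.036,.161],g),('up',[.545,.036,.30],g),
        ('F',[.45,0,.32],F),('F',[.5,0,.34],F),('F',[.55,0,.34],F)):
        print(sg,nm,np.round(q,2) if (q:=arm.ik(p,r.as_quat())) is not None else None)
E
```

```text
red [0.4716975  0.03974902 0.137     ] [0.61162643 0.03053101 0.137     ] [0.54166196 0.03514001 0.137     ] -3.768994496753546
[0.62990986 0.2058772  0.012     ]
[ 0.61155113 -0.07343897  0.012     ]
[ 0.4597395  -0.06060822  0.012     ]
[0.4802203  0.21506743 0.012     ]
[array([ 0.531, -0.351,  0.066]), array([ 0.531, -0.358,  0.066]), array([ 0.531, -0.364,  0.066])]
[-1.36149801  0.61581998 -0.0126541   1.42474172  0.00813306  1.10341005
 -0.04036395]
1 bell [ 0.27  0.72  0.55  1.5  -0.41  1.04  2.49]
1 g [-0.09  0.64 -0.02  1.88  0.02  0.62  1.38]
1 up [-0.22  0.46  0.17  1.74 -0.09  0.95  1.49]
1 F [-0.02  0.16 -0.06  2.42  2.85  0.23  0.23]
1 F [ 0.56  0.25 -0.76  2.27  1.97  0.27  1.15]
1 F [ 0.4   0.3  -0.58  2.16  1.88  0.24  1.26]
-1 bell [ 0.03  0.92  1.13  1.51 -0.86  1.26 -0.29]
-1 g [-0.53  0.74  0.68  1.89 -0.67  0.75 -1.09]
-1 up [-0.62  0.57  0.83  1.75 -0.48  1.04 -1.26]
-1 F [ 0.71  0.25 -0.95  2.4   2.18  0.36 -2.22]
-1 F [ 0.56  0.25 -0.76  2.27  1.97  0.27 -1.99]
-1 F [ 0.4   0.3  -0.58  2.16  1.88  0.24 -1.88]
```

View pics/bell.png

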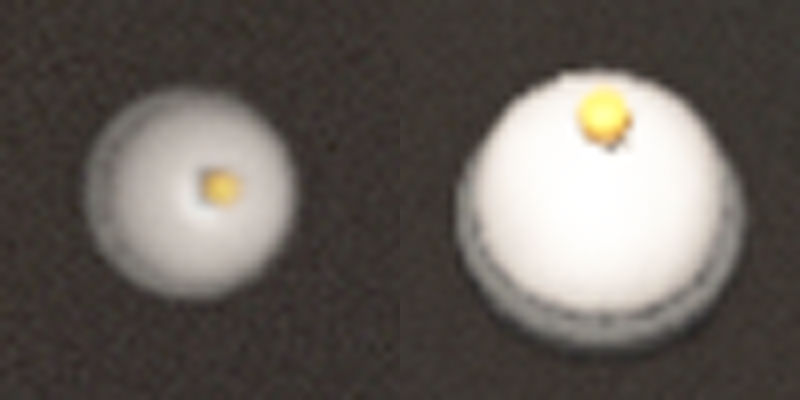

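Bell: the brass head is at crop (221,187), which gives top pixel (437.6,205.4). In the side view it's at (331.4,304.4). Both agree on roughly (0.534,-0.367) once I allow for the head height. Now I'll ring it.

```bash
python3 - <<'E'
from h import *
r0=Rn.from_quat(arm.read_eef_rot()); az0=np.arctan2(.6315,.1517)
B=np.array([.534,-.367]); az=np.arctan2(B[1],B[0])
Rb=Rn.from_euler('z',az-az0)*r0
x=Rb.apply([1,0,0]); print('tool x',x)
Rb=Rn.align_vectors([[0,0,-1.]],[x])[0]*Rb
arm.move_gripper(0.0)
q=np.array(arm.read_joint_positions()); q[0]-=az-az0; arm.move_j(list(q))
print(arm.read_tool_pos(),arm.read_time())
arm.movep([*B,.20],Rb.as_quat())
print(arm.read_tool_pos(),Rn.from_quat(arm.read_eef_rot()).apply([1,0,0]))
f0=arm.read_ft_force()
arm.line_to([*B,.150],.08)
for n in("side","top"):
    im=snapshot(n)
    u,v=map(int,w2pix(n,np.array([*B,.066]))); c=im[max(v-40,0):v+40,u-40:u+40]
    cv2.imwrite(f'pics/b_{n}.png',cv2.resize(c,(400,400),interpolation=cv2.INTER_CUBIC))
cv2.imwrite('pics/b.png',np.hstack([cv2.imread(f'pics/b_{n}.png') for n in('top','side')]))
print(f0,arm.read_ft_force(),arm.read_tool_pos(),arm.read_time())
E
```

```text
tool x [-0.0019398   0.00128802 -0.99999729]
[ 0.53635138 -0.36717698  0.30391909] 4.5917
[ 0.53473773 -0.36705673  0.20045775] [ 7.54726344e-04 -3.45162134e-04 -9.99999656e-01]
[ 0.29450352  0.15668495 -0.20429009] [ 0.71909587  0.0647247  -0.41942225] [ 0.53438711 -0.3672564   0.15060793] 5.9667
```

View pics/b.png

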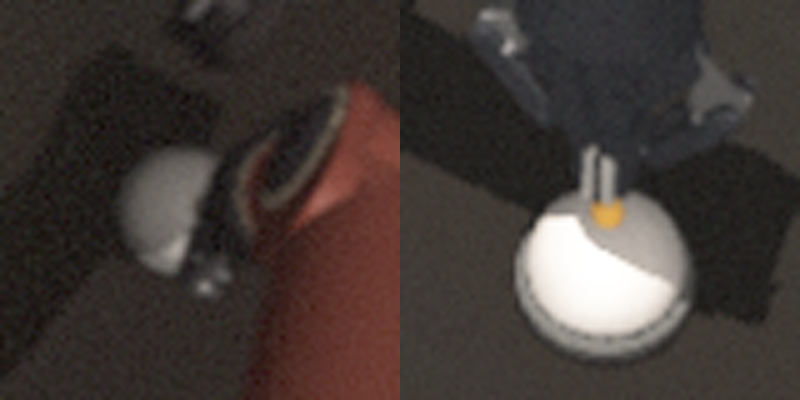

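The side crop (right half) shows the shut fingertips at about (600,195), just above the brass head at (607,215), so they're centred. In the top view the arm hides the head. Now I'll press.

```bash
python3 - <<'E'
from h import *
p0=np.array(arm.read_tool_pos()); f0=np.array(arm.read_ft_force()); print(arm.read_opening())
z=.141
while z>.124:
    arm.line_to([.534,-.367,z],.03)
    f=(np.array(arm.read_ft_force())-f0)[2]
    print(round(z,4),np.round(arm.read_tool_pos()[2],4),round(f,2))
    if f>9: break
    z-=.0015
arm.pause(.15)
print((np.array(arm.read_ft_force())-f0)[2])
arm.line_to([.534,-.367,.25],.12); print(arm.read_time())
E
```

```text
0.0018138397584249286
0.141 0.1407 0.98
0.1395 0.1395 0.96
0.138 0.1383 2.28
0.1365 0.1367 2.96
0.135 0.1351 3.36
0.1335 0.1336 3.31
0.132 0.1321 4.33
0.1305 0.1316 7.77
0.129 0.1314 13.77
13.491400596383448
9.725
```

The stop was reached: force jumped to 13 N with the tip at about 58.5 mm. The plunger is released. Next is the album.

```bash
cat >> h.py <<'E'
D=Rn.from_matrix(np.array([[0,0,-1.],[0,1,0],[1,0,0]]).T)
yaw=np.radians(-3.75); G=Rn.from_euler('z',yaw)*D
F=Rn.from_euler('y',-45,degrees=True)*Rn.from_euler('z',90,degrees=True)*D
E
python3 - <<'E'
from h import *
arm.move_gripper(.55,40)
A=[.5425,.0347]
arm.movep([*A,.25],G.as_quat())
print(arm.read_joint_positions().round(2) if hasattr(arm.read_joint_positions(),'round') else arm.read_joint_positions(),arm.read_time())
arm.line_to([*A,.205],.12)
print(arm.read_tool_pos(),arm.read_opening(),arm.read_time())
im=snapshot('side');cv2.imwrite('pics/g.png',cv2.resize(im[110:250,230:400],None,fx=4,fy=4,interpolation=cv2.INTER_CUBIC))
for p in([.45,0,.36],[.5,0,.36],[.55,0,.36],[.5,.1,.36],[.5,-.1,.36],[.6,0,.36],[.5,0,.42],[.6,0,.42]):
    q=arm.ik(p,F.as_quat()); print(p,None if q is None else np.round(q,2))
E
```

```text
[ 0.27  0.57 -0.58  1.79  0.39  0.9   1.02] 11.725
[0.54281917 0.03433969 0.20500818] 0.55012429724959 12.25
[0.45, 0, 0.36] [ 0.38  0.09 -0.49  2.34  2.09  0.12  1.  ]
[0.5, 0, 0.36] [ 0.33  0.17 -0.46  2.24  1.85  0.14  1.26]
[0.55, 0, 0.36] [ 0.32  0.25 -0.46  2.13  1.63  0.17  1.5 ]
[0.5, 0.1, 0.36] [ 0.05  0.2  -0.47  2.21  1.58  0.36  1.32]
[0.5, -0.1, 0.36] [ 1.12  0.33 -1.14  2.2   1.61  0.21  1.75]
[0.6, 0, 0.36] [ 0.34  0.34 -0.52  2.02  1.44  0.22  1.72]
[0.5, 0, 0.42] [ 0.25  0.07 -0.34  2.13  0.46  0.17  2.64]
[0.6, 0, 0.42] [ 0.48  0.28 -0.68  1.92  0.91  0.32  2.25]
```

View pics/g.png

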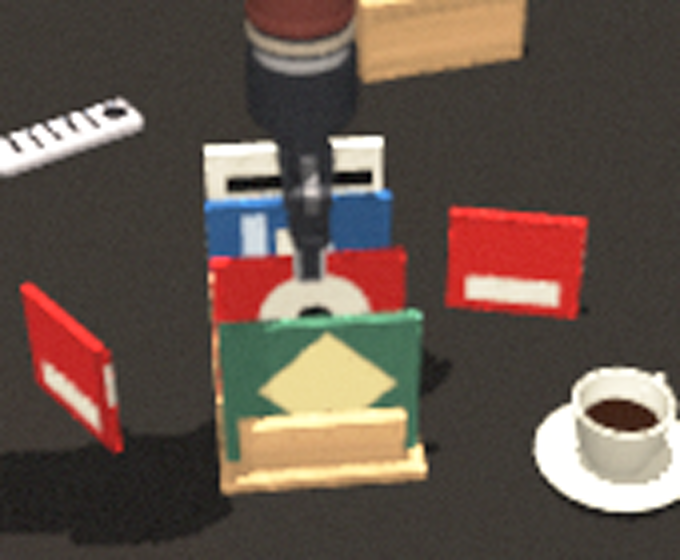

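The front finger is at about (310,270) in the crop, in front of the middle of the red album's top edge, with room to green and blue on either side. Now I'll descend, grip and lift.

```bash
python3 - <<'E'
from h import *
A=np.array([.5425,.0347])
f0=np.array(arm.read_ft_force())
arm.line_to([*A,.163],.08)
print('down',np.array(arm.read_ft_force())-f0,arm.read_tool_pos())
arm.move_gripper(0.0,30); arm.pause(.2)
print('grip',np.array(arm.read_ft_force())-f0,arm.read_opening(),arm.read_tool_pos())
arm.line_to([*A,.18],.04)
print('up',np.array(arm.read_ft_force())-f0,arm.read_opening())
arm.line_to([*A,.24],.08)
print('up',np.array(arm.read_ft_force())-f0,arm.read_opening(),arm.read_time())
arm.line_to([*A,.36],.12);arm.pause(.2)
print('up',np.array(arm.read_ft_force())-f0,arm.read_opening(),arm.read_tool_pos(),arm.read_time())
print(np.round(arm.read_joint_positions(),2))
im=snapshot('side');cv2.imwrite('pics/l.png',cv2.resize(im[50:250,210:410],None,fx=3,fy=3,interpolation=cv2.INTER_CUBIC))
for p in([.45,.03,.36],[.5,.03,.36],[.55,.03,.36],[.5,.1,.36],[.55,.08,.36],[.55,.03,.34],[.6,.03,.36]):
    q=arm.ik(p,F.as_quat()); print(p,None if q is None else np.round(q,2))
E
```

```text
down [ 0.89094517 -0.38685171 -0.2186631 ] [0.54269258 0.034904   0.1630935 ]
grip [ 0.24182591 -1.00546629  4.30379553] 0.1122965624073108 [0.54278687 0.03474157 0.16346967]
up [-0.09515718 -0.91390559 -1.3881579 ] 0.11744325796897806
up [ 0.89833016 -0.09279355 -1.8946641 ] 0.11353868057126144 15.0667
up [ 0.71394797 -0.42889896 -1.23942964] 0.11087758929405625 [0.54231328 0.03457926 0.35930082] 16.4167
[ 0.32  0.46 -0.64  1.64  0.29  1.15  1.11]
[0.45, 0.03, 0.36] [ 0.37  0.1  -0.6   2.34  1.83  0.2   1.18]
[0.5, 0.03, 0.36] [ 0.33  0.18 -0.57  2.23  1.72  0.23  1.33]
[0.55, 0.03, 0.36] [ 0.34  0.27 -0.59  2.13  1.6   0.27  1.49]
[0.5, 0.1, 0.36] [ 0.19  0.22 -0.65  2.21  1.58  0.41  1.33]
[0.55, 0.08, 0.36] [ 0.24  0.29 -0.63  2.11  1.55  0.38  1.44]
[0.55, 0.03, 0.34] [ 0.29  0.3  -0.53  2.16  1.82  0.28  1.26]
[0.6, 0.03, 0.36] [ 0.35  0.36 -0.63  2.01  1.48  0.32  1.64]
```

View pics/l.png

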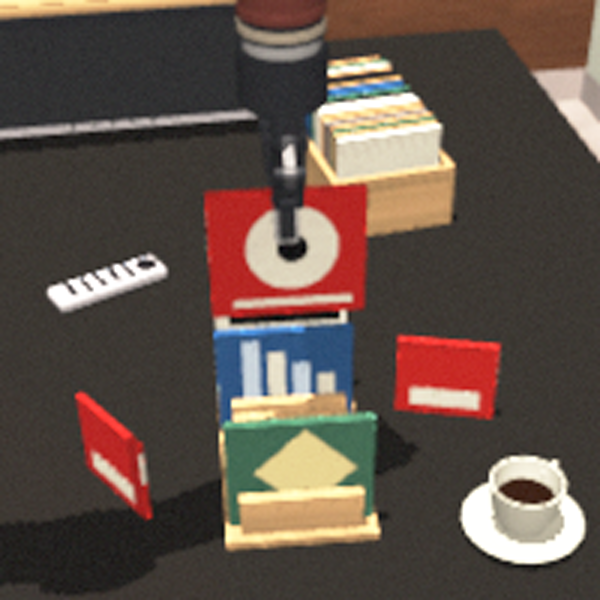

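The red album is out, hanging straight at about (285,250), with blue, green and white undisturbed. Now I'll reorient in slices, checking heights.

```bash
python3 - <<'E'
from h import *
q0=np.array(arm.read_joint_positions()); q1=np.array(arm.ik([.55,.06,.36],F.as_quat())); print(q1.round(2))
for k in range(1,7):
    arm.move_j(list(q0+(q1-q0)*k/6))
    p=np.array(arm.read_tool_pos());R=Rn.from_quat(arm.read_eef_rot())
    b=p+R.apply([.149,0,0]); print(k,p.round(3),'bottom',b.round(3))
    if b[2]<.16: break
arm.pause(.5)
print(R.as_matrix().round(2),arm.read_opening(),arm.read_time(),np.array(arm.read_ft_force()).round(2))
s=snapshot('side');t=snapshot('top')
cv2.imwrite('pics/f.png',np.hstack([cv2.resize(s[30:280,190:440],(400,400)),cv2.resize(t[120:300,220:400],(400,400))]))
E
```

```text
[ 0.28  0.28 -0.62  2.12  1.57  0.34  1.46]
1 [0.554 0.011 0.353] bottom [ 0.577 -0.009  0.207]
2 [ 0.567 -0.003  0.355] bottom [ 0.613 -0.035  0.217]
3 [ 0.576 -0.004  0.36 ] bottom [ 0.645 -0.04   0.233]
4 [0.578 0.008 0.365] bottom [ 0.666 -0.023  0.248]
5 [0.571 0.03  0.366] bottom [0.671 0.012 0.257]
6 [0.551 0.059 0.36 ] bottom [0.656 0.058 0.255]
[[ 0.71 -0.71  0.01]
 [-0.    0.01  1.  ]
 [-0.71 -0.71  0.  ]] 0.11382948967681579 18.8667 [ 0.38  0.18 -0.65]
```

View pics/f.png

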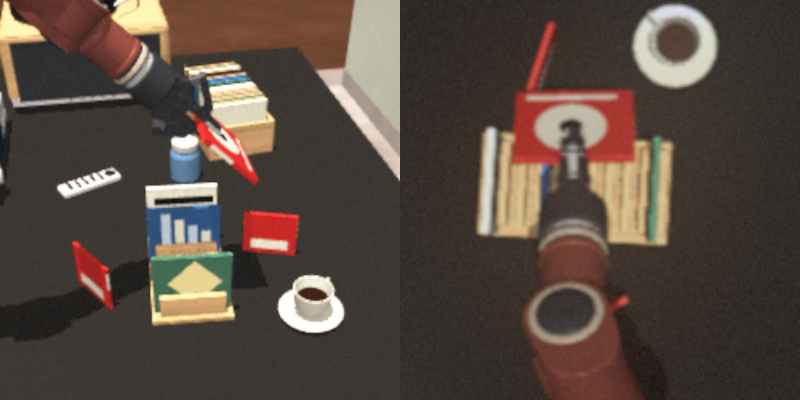

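The front cover with its disc faces up and towards the guest. Its bottom edge (white bar) is on the far, lower side at top crop (575,97), lying along the counter's y. The album touches nothing else. I'll check that it's still, then hand in.

```bash
python3 - <<'E'
from h import *
print(np.abs(arm.read_dq()).max(),arm.read_opening(),arm.read_time())
print(pix2w('top',186,262,.016))
ticket.finish_job()
E
```

```text
0.002360850774669848 0.11117980341024433 18.9667
[0.36790319 0.43896325 0.016     ]
the job is handed in; nothing more can be done
```

I rang the bell, drew the red album up out of the rack, and handed in at about 19 s with it still held up to the guest in the gripper. No verdict was reported, so the checks below are my own.

- **Bell:** the plunger hit its stop. Force jumped to about 13 N with the fingertips at about 58.5 mm. I then lifted clear so it could spring back, but I did not look at the plunger again afterwards.
- **Pose:** the tool was within about 1° of its target, so the album should lean back about 45° with its bottom edge along the counter's y. I worked out its bottom edge at about 0.255 m from the tool position. The last pictures show the cover facing up and towards the guest.
- **Side check:** the remote is about 0.38 m to the album's +y side, where it needs to be over 0.1 m.
- **Grip:** the gripper opening stayed at 0.11 from the grasp to the end, with no slip seen. Joint speeds were about 0.002 rad/s at hand-in.
- **Other objects:** in the last pictures the other albums, cup, jar and remote look unmoved, judged by eye. The headphones were not in those crops.

One measurement disagreed at first: the two cameras put the bell 9 mm apart in y. It came down to about 4 mm once I re-read the head in both pictures and allowed for its height. Fingertip alignment and contact then confirmed the position. No check failed.

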